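Bed a setting collar and its punch in the conical die

TASK

Get the setting die ready for the mallet: set the larger brass collar, narrow end down, into the conical die and bed it with a light downward push of about 6 N for half a second, then let go of it. Then stand the larger steel punch in the collar and lean on it with a steady 13 N or so for a full second so that everything seats, and let go, leaving both upright and fully home. Never push harder than 12 N on the collar by itself or 18 N on the punch, and leave everything else where it is.

Things in the scene. Friction and masses are not known exactly. Their poses are not given: they have to be found in the camera images.
- stand: Die stand, fixed to the bench: dark square base 116 x 116 x 12 mm, grey pillar, and on it a round steel die, 74 mm in diameter and 26 mm tall, with a conical hole in its top. Origin at the centre of the base's underside, z up. This reading does NOT show where the die is: it floats, resting up to 4 mm off the stand's centre along each of the stand's x and y; 1 to 2 N slides it, up to 6 mm each way.
- die_ref (a point): A point of the stand, on its centre line, 66 mm above the bench: the die's top face when its height screw is at 0. The screw is set anywhere from 0 to 14 mm up, so the true top face is 66 to 80 mm above the bench. The hole is 45 mm in diameter at the top face and narrows by 0.75 mm per mm of depth; polished, slippery.
- die (a joint): How far the die has sunk on the rubber pad under it, in m: 0 with the die empty, growing as it is pushed straight down, about 1 mm per 12 N of push and weight resting in it; it springs back.
- collar: The larger brass collar, open at both ends, standing narrow end down on the bench: 42 mm tall, wall 3 mm. Outside 30 mm in diameter at the foot, tapering to 48 mm at 24 mm up (the die's taper), then a straight band of 48 mm up to the top, by which it can be gripped. Origin at the centre of the foot, z up. 0.10 to 0.16 kg. Fully home, its foot lies 20 mm below the die's top face.
- collar_rim (a point): Centre of the larger collar's mouth, 42 mm above its foot. Inside, the collar is 42 mm in diameter from the mouth down to 24 mm above the foot, and then tapers to 24 mm at the foot.
- punch: The larger steel punch, standing on its flat foot in one of the two recesses of the rack, foot 7 mm above the bench: 92 mm tall; cone 26 mm in diameter at the foot widening to 40 mm at 19 mm up (matching the collar's inside), then a straight shaft of 28 mm to the top. Origin at the centre of the foot, z up. 0.3 to 0.5 kg. Fully home, its foot is 2.7 mm above the collar's foot.
- rack: Wooden punch rack, fixed, 66 x 150 x 16 mm, with two round recesses of 37 mm diameter, 9 mm deep, at 40 mm either side of its centre along its own y. The two punches stand in them in either order. Origin under its centre.
- punch_small: Bystander: the smaller steel punch in the rack, shaft 17 mm in diameter, 78 mm tall; too small for the collar. Origin at the centre of its foot.
- collar_small: Bystander: the smaller brass collar standing on the bench, 38 mm across the top, 42 mm tall; too small for the die. Origin at the centre of its foot.
- bottle_tall: Bystander: black resin bottle, 48 mm in diameter, 147 mm tall with its nozzle. Origin under its centre.
- bottle_short: Bystander: black resin bottle, 48 mm in diameter, 127 mm tall with its nozzle. Origin under its centre.
- mix_cup: Bystander: small white open mixing cup, 62 mm across, 55 mm tall. Origin under its centre.
- bead_jar: Bystander: low clear jar with a white lid, 48 mm in diameter, 34 mm tall. Origin under its centre.
- file: Bystander: flat file with a wooden handle lying on the bench, 185 mm long, 12 mm thick. Origin near its middle, x along its length.

How it is judged (in metres and radians):
On the way, in this order (a step that is already met when the one before it is completed fails the run):
1. the collar is bedded in the die by a light push (pad squashed by over 0.3 mm, a load of 3.6 N, for 0.3 s) (horizontal distance between collar and stand below 0.01 m and angle between collar's own z axis and vertical below 0.06 rad and height (world z) of collar between 0.041 and 0.065 m and value of joint die above 0.0003 m), for 0.3 s.
2. the collar, in the die, has been let go (horizontal distance between collar and stand below 0.01 m and angle between collar's own z axis and vertical below 0.06 rad and height (world z) of collar between 0.041 and 0.065 m and contact force between the fingers and collar below 0.1 N), for 0.1 s.
3. the punch is home in the collar and leaned on (pad squashed by over 1 mm, a load of 12 N, for 0.6 s) (horizontal distance between collar and stand below 0.01 m and angle between each of collar, punch's own z axis and vertical below 0.06 rad and height (world z) of collar between 0.041 and 0.065 m and horizontal distance between punch and collar below 0.0025 m and z of punch in the frame of collar between 0.0005 and 0.005 m and value of joint die above 0.001 m), for 0.6 s.
At the end, for the whole second after the job is handed in: The collar is upright (within 3.4 degrees) in the die, within 10 mm of the stand's centre, foot 41 to 65 mm above the bench; the punch is upright in it (within 3.4 degrees), centred within 2.5 mm, foot 0.5 to 5 mm above the collar's foot; both released and at rest (horizontal distance between collar and stand below 0.01 m and angle between each of collar, punch's own z axis and vertical below 0.06 rad and height (world z) of collar between 0.041 and 0.065 m and horizontal distance between punch and collar below 0.0025 m and z of punch in the frame of collar between 0.0005 and 0.005 m and linear speed of each of collar, punch below 0.01 m/s); the robot touches nothing.
It fails at once if the collar by itself, before the punch is in it, is pushed down with more than 12 N (pad squashed by over 1.15 mm) (value of joint die above 0.00115 m and distance between punch and collar above 0.06 m).
It fails at once if the collar or the punch is pushed down with more than 18 N (pad squashed by over 2.05 mm, weights included) (value of joint die above 0.00205 m).
It fails at once if a bystander is moved by more than 20 mm or tipped (distance of any of punch_small, collar_small, bottle_tall, bottle_short, mix_cup, bead_jar, file from where it was at the start of the episode above 0.02 m or angle between any of punch_small, collar_small, bottle_tall, bottle_short, mix_cup, bead_jar's own z axis and vertical above 0.35 rad).
It also fails if it takes over 69 s, if anything falls off the work surface, if the arm or the gripper's body presses on something with over 40 N, if the wrist force passes 120 N, or if a joint passes its speed limit or range.

ROBOT

A 6-joint arm with a two-finger parallel gripper is mounted at the origin on the work surface. World frame = base frame: x ahead of the robot, y to its left, z up, the work surface at z = 0. Lengths are in mm, angles in rad, forces in N, time in s.
With the tool pointing down it reaches from about 350 to 875 mm from the base axis. Payload 4.2 kg.
Tool frame: the origin (TCP) lies midway between the tips of the shut fingers; the grasp point (between the pads) lies 19 mm behind it (arm.grip_depth is the distance from the TCP to the grasp point, in mm); z points along the fingers, x is the direction in which the jaws open and shut, and the axes are right-handed (so a half turn about z gives the same grasp; the last joint's range is limited). The gripper opens to 85 mm and grips with 20 to 120 N. Pads are 22 mm wide; open, the fingers measure 114 mm over their backs; the gripper's body (76 mm by 85 mm) begins 54 mm behind the grasp point. The pads swing forward as they close: fully open they stand 13 mm farther back than shut.
Start: joints at [-0.963, 0.385, 0.008, 0, -1.194, -0.259], TCP at [213.621, -587.337, 231.312] pointing down, gripper open.
Joint ranges: [-3.14, 3.14], [-1.21, 2.06], [-1.07, 1.41], [-3.16, 2.05], [-2.99, -0.16], [-3.1, 3.1]. Speed limits (rad/s): [2.79, 2.79, 3.14, 3.14, 3.14, 3.14].

INTERFACE

Orientations are given as a unit quaternion [x, y, z, w].
In Python, from bench import arm, eyes, find_in, silhouettes gives the robot as it stands. The module is installed in compiled form; this text tells all that it offers.
- The arm moves only by the tool play_rows, never from a script. Its arguments are lists of equal length, an entry for each row: "offset": the shift along the world's x, y, z in mm, a list of three; "turn": the turn about the world's z in rad. In form: {"offset": [[x, y, z], ...], "turn": [turn, ...]}. A call has 1 to 12 rows; each row shifts and turns the pose as measured when the row begins; what a row does not reach is not made up. A row lasts 1/10 s, in which the tool goes at most 50 mm and 8.59 degrees, less where a joint would pass 70% of its speed; a pose out of reach is approached as far as the arm can. A call is refused whole if a number of a shift passes 50 or a number of a turn 0.15, either way. A call with a gripper value outside its range is refused whole. "grip" is the gripper's target within -1 to 1 (fully open at 1, half-way at 0, shut at -1), set as the call begins (left out, the last holds). The fingers move at their own pace and stop on an object; the grip force is fixed at half the most. Time passes only in rows, so rows that do not move let the fingers close. It gives the time, the measured TCP pose, the force and the opening at its end, in the units of the state.
- arm.read_state(): the state, without advancing time (a new reading comes with each control period).
- eyes.get_image(name): name is "side" or "top" or "wrist"; returns (picture, depth): 400x640x3 uint8, red, green, blue; 400x640 float32, mm along the optical axis (not along the pixel's ray), 0 where there is no reading.
- eyes.camera_params(name): a dict with "camera_matrix" (3x3 intrinsics, pixels), "camera_from_world" (4x4, takes a point from world to camera coordinates). Camera axes: x right, y down, z forward; pixel columns grow to the right and rows downward; lengths in mm; the calibration is good to about 2 mm. A picture is of the moment at which its call begins: read the wrist's pose just before it. camera_params takes no time and is no camera call; for the wrist camera it gives the pose at the moment of the call.
- arm.job_done(): hands the job in, once; it reports no verdict.
Trained networks look in the newest picture that a camera, given by its name, has taken for a name from the list of things; names that differ only in an ending like _2 or _b are one class to them, and where a whole thing is asked for, a point or a joint stands for the part that bears it (a point fixed in the world has none). Each returns a list of dicts, best first, with "score" (0 to 1); they miss things now and then, are a little off and sometimes report something else, mostly with a low value. They report only what shows in the picture. A call takes as long as a camera call.
- find_in(camera, query): "bbox" ([centre column, centre row, width, height] in pixels, round what is visible of it).
- silhouettes(camera, query): "mask" (400x640 bool, what is visible of it) and "bbox" ([centre column, centre row, width, height] in pixels, round what is visible of it).
The state is a dict: "clock": time; "joints": joint angles; "joint_vel": joint speeds; "joint_efforts": joint torques, N m; "position": TCP position; "ee_rot": TCP orientation; "contact_force": force on the tool from outside, world axes, zero at the start; "wrist_torque": the same for the moment, N m; "gripper_width": finger opening in mm.
Only numpy, scipy, OpenCV 4.12 (cv2) and the standard library are available. Lean on these libraries where they do the work, as an engineer would, in place of code of your own. Each camera call takes 0.05 s, during which the arm holds its last target. There are 200 camera calls.

## Working session

There is one attempt and no reset: what is moved stays moved. The work goes in short steps, Python scripts to look and compute and a tool call to move; the robot and the scene stay as the last step left them, time stands still between calls to the robot, and variables do not carry over. Pictures are saved under pics/ and viewed, on a budget of 10 in all, crops included, one or two more only if the job needs it, and the job is handed in when it is done.

Besides the shell and the picture viewer there is one more tool, called after "Call:" as name([rows], argument=value, ...), one row to a line, values as JSON. play_rows: Moves the arm, as the interface text tells. Its arguments: {"type":"object","properties":{"offset":{"type":"array","items":{"type":"array","items":{"type":"number"}}},"turn":{"type":"array","items":{"type":"number"}},"grip":{"type":"number"}},"required":["offset","turn"]}

```bash
mkdir -p pics
cat > h.py <<'E'
import numpy as np, cv2
from bench import arm, eyes, find_in, silhouettes
def cloud(cam, d, P):
    K=P["camera_matrix"]; T=np.linalg.inv(np.array(P["camera_from_world"]))
    v,u=np.mgrid[0:400,0:640]
    K=np.array(K)
    p=np.stack([(u-K[0,2])/K[0,0]*d,(v-K[1,2])/K[1,1]*d,d,np.ones_like(d)],-1)
    w=(p@T.T)[...,:3]; w[d<=0]=np.nan
    return w
E
python3 - <<'E'
from h import *
s=arm.read_state(); print(s)
ims=[]
for c in ["side","top"]:
    im,d=eyes.get_image(c); P=eyes.camera_params(c); w=cloud(c,d,P)
    cv2.imwrite(f"pics/{c}0.png",im[...,::-1])
    T=np.linalg.inv(np.array(P["camera_from_world"])); print(c,T[:3,3],T[:3,2],P["camera_matrix"][0][0])
    for q in ["stand","collar","punch","rack","punch_small","collar_small"]:
        for r in silhouettes(c,q)[:2]:
            m=r["mask"]; p=w[m]; p=p[~np.isnan(p[:,0])]
            print(c,q,round(r["score"],2),np.round(r["bbox"]),len(p),np.round(np.percentile(p,[2,50,98],axis=0)).tolist() if len(p) else None)
E
```

```text
{'clock': 0.0, 'joints': array([-9.63402913e-01,  3.85556931e-01,  6.63337801e-03, -5.11242954e-04,
       -1.19402676e+00, -2.58617386e-01]), 'joint_vel': array([-2.41715671e-05, -1.35436944e-03,  2.71531707e-03,  1.90205528e-03,
       -7.71371091e-04,  8.13424360e-04]), 'joint_efforts': array([ 2.06641676e-04, -3.92291236e+01,  1.88401383e+01,  4.18634757e+00,
       -4.62085547e-03,  8.90531680e-06]), 'position': array([ 213.42024303, -586.80390799,  230.22251371]), 'ee_rot': array([ 5.73772024e-01,  8.19014315e-01,  5.94708145e-04, -9.28807478e-04]), 'contact_force': array([-0.30476577, -0.56474735,  0.5402252 ]), 'wrist_torque': array([-0.01910959,  0.01964393,  0.00187167]), 'gripper_width': 85.07446780329178}
side [151.48276395 470.40822739 826.06758602] [ 0.42520911 -0.53069957 -0.73318155] 418.92598736114843
side stand 0.85 [311. 219.  68.  53.] 1878 [[536.0, -98.0, 8.0], [579.0, -30.0, 18.0], [643.0, 10.0, 70.0]]
side collar 0.86 [386. 192.  22.  20.] 308 [[471.0, -263.0, 7.0], [495.0, -246.0, 31.0], [515.0, -218.0, 45.0]]
side punch 0.76 [269. 316.  24.  33.] 535 [[457.0,
[... 463 characters left out ...]
0], [631.0, -206.0, 32.0], [650.0, -187.0, 45.0]]
top [ 385.16552856  -82.85668401 1119.51363853] [ 0.17793812  0.02323411 -0.98376735] 460.2002266681313
top stand 0.68 [316. 199.  50.  49.] 2184 [[538.0, -103.0, 8.0], [587.0, -49.0, 14.0], [649.0, 7.0, 69.0]]
top collar 0.5 [399. 236.  22.  19.] 258 [[473.0, -264.0, 2.0], [499.0, -246.0, 23.0], [516.0, -219.0, 44.0]]
top punch 0.59 [201. 252.  22.  14.] 310 [[458.0, 209.0, 15.0], [473.0, 218.0, 75.0], [494.0, 243.0, 102.0]]
top rack 0.71 [190. 252.  64.  30.] 1258 [[442.0, 190.0, 3.0], [469.0, 267.0, 16.0], [507.0, 337.0, 21.0]]
top punch_small 0.56 [170. 255.  17.  14.] 186 [[459.0, 290.0, 25.0], [473.0, 300.0, 34.0], [488.0, 316.0, 87.0]]
```

```bash
python3 - <<'E'
import cv2
a=cv2.imread("pics/top0.png")[120:320,130:450]; b=cv2.imread("pics/side0.png")
cv2.imwrite("pics/a.png",cv2.resize(cv2.vconcat([a,b[140:390,180:500]]),None,fx=1.33,fy=1.33))
E
python3 - <<'E'
from h import *
for c in ["side","top"]:
    im,d=eyes.get_image(c); w=cloud(c,d,eyes.camera_params(c))
    x,y,z=w[...,0],w[...,1],w[...,2]
    def rep(n,m): 
        p=w[m]; print(c,n,m.sum(),np.round(np.nanmedian(p,0),1),np.round(np.nanpercentile(p,[2,98],axis=0),1).tolist(), 'ctr',np.round((np.nanpercentile(p,2,axis=0)+np.nanpercentile(p,98,axis=0))/2,1))
    rep("die",(abs(x-593)<60)&(abs(y+47)<60)&(z>58)&(z<90))
    rep("collar",(abs(x-494)<35)&(abs(y+242)<35)&(z>36)&(z<60))
    rep("punch",(abs(x-475)<30)&(abs(y-227)<30)&(z>95))
    rep("psmall",(abs(x-475)<30)&(abs(y-305)<30)&(z>80))
    rep("base",(abs(x-593)<75)&(abs(y+47)<75)&(z>9)&(z<16))
E
```

```text
side die 498 [591.4 -50.2  67.3] [[557.1, -84.7, 58.7], [626.5, -15.3, 70.4]] ctr [591.8 -50.   64.5]
side collar 115 [ 495.8 -239.    42.2] [[470.5, -264.6, 36.4], [516.5, -217.7, 45.5]] ctr [ 493.5 -241.1   40.9]
side punch 163 [472.3 226.2  99.8] [[460.6, 212.7, 95.3], [486.0, 238.0, 102.3]] ctr [473.3 225.4  98.8]
side psmall 67 [471.7 305.7  85.6] [[465.5, 298.0, 81.7], [480.4, 312.3, 88.7]] ctr [473.  305.2  85.2]
side base 804 [566.6 -18.3  13.5] [[536.1, -102.7, 9.8], [647.8, 10.4, 15.8]] ctr [591.9 -46.2  12.8]
top die 570 [593.2 -50.9  65.9] [[557.6, -84.4, 59.3], [626.2, -18.5, 70.2]] ctr [591.9 -51.5  64.8]
top collar 97 [ 494.  -242.    41.5] [[471.1, -264.0, 37.1], [517.8, -217.8, 46.0]] ctr [ 494.4 -240.9   41.5]
top punch 117 [474.8 224.3  98.7] [[462.5, 211.8, 95.6], [486.3, 236.4, 103.2]] ctr [474.4 224.1  99.4]
top psmall 44 [473.9 304.6  84.1] [[466.9, 296.6, 80.9], [480.9, 311.0, 88.6]] ctr [473.9 303.8  84.7]
top base 1175 [579.6 -44.   12.3] [[537.2, -103.8, 9.2], [650.0, 8.9, 15.7]] ctr [593.6 -47.5  12.5]
```

View pics/a.png

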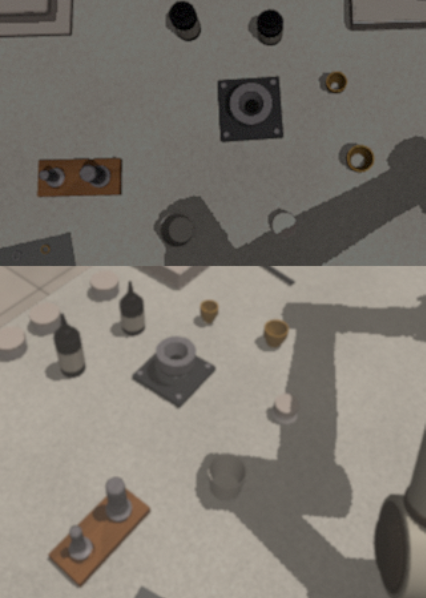

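The top view shows the large collar (crop 358,158), the die (250,103) and the rack with the large punch on its right (95,174). The two cameras agree to about 2 mm. I'm moving above the collar with the jaws turned along x.

Call:
play_rows([
  [24,29,-4],
  [24,29,-4],
  [24,29,-4],
  [24,29,-4],
  [24,29,-4],
  [24,29,-4],
  [24,29,-4],
  [24,29,-4],
  [24,29,-4],
  [24,29,-4],
  [24,29,-4],
  [17,27,-4],
], turn=[0.1,0.1,0.1,0.1,0.1,0.1,0.1,0.1,0.1,0.1,0.1,0.12], grip=1)

```text
clock: 2.0
position: [502.1, -231.0, 183.7]
ee_rot: [-0.02, 1.0, -0.001, 0.004]
contact_force: [-0.0, 0.2, -0.0]
gripper_width: 85.2
```

```bash
cat >> h.py <<'E'
def circ(pts, r=None):
    from scipy.optimize import least_squares
    f=(lambda q: np.hypot(pts[:,0]-q[0],pts[:,1]-q[1])-(q[2] if r is None else r))
    s=least_squares(f,[*pts.mean(0)[:2],r or 20],loss="soft_l1",f_scale=1.0); return np.round(s.x,1)
E
python3 - <<'E'
from h import *
s=arm.read_state(); P=eyes.camera_params("wrist"); im,d=eyes.get_image("wrist"); w=cloud("wrist",d,P)
print(s["position"],s["contact_force"],np.linalg.inv(np.array(P["camera_from_world"]))[:3,[2,3]])
cv2.imwrite("pics/w1.png",im[...,::-1])
x,y,z=w[...,0],w[...,1],w[...,2]
m=(abs(x-494)<40)&(abs(y+241)<40)&(z>20)&(z<70); p=w[m]
print(m.sum(),np.percentile(p,[1,50,99],axis=0).round(1).tolist())
m=(abs(x-494)<40)&(abs(y+241)<40)&(z>39)&(z<46); p=w[m]; print("rim",len(p),circ(p))
q=p[:, :2].astype(np.float32); h=cv2.minEnclosingCircle(q); print(h)
E
```

```text
[ 502.058213   -230.96930907  183.69186192] [-0.00454363  0.24897224 -0.03064513] [[-4.44702261e-03  5.03280830e+02]
 [ 2.87120775e-01 -3.03951537e+02]
 [-9.57884066e-01  3.26511509e+02]]
867 [[469.9, -265.5, 20.2], [492.2, -234.2, 40.3], [516.0, -218.9, 43.5]]
rim 458 [ 492.9 -242.    22.4]
((492.8039245605469, -241.7474822998047), 24.037458419799805)
```

View pics/w1.png

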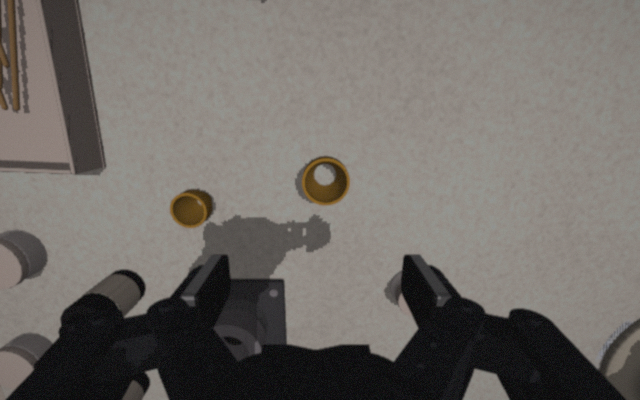

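The wrist view shows the collar rim at (325,181), and the 24.0 mm circle fit puts its centre at (493,-242), so the fit agrees with the stated size. I'll line up, then descend.

Call:
play_rows([
  [-4,-5,-10],
  [-4,-5,-20],
  [-1,-1,-20],
  [0,0,-20],
  [0,0,-20],
  [0,0,-15],
  [0,0,-10],
  [0,0,0],
], turn=[0,0,0,0,0,0,0,0])

```text
clock: 2.85
position: [490.6, -242.0, 61.6]
ee_rot: [-0.021, 1.0, -0.0, 0.004]
contact_force: [0.3, 0.3, -0.1]
gripper_width: 85.4
```

Call:
play_rows([
  [2,0,-15],
  [0.4,0,-15],
  [0,0,-10],
  [0,0,0],
  [0,0,0],
], turn=[-0.02,-0.02,0,0,0])

```text
clock: 3.35
position: [494.5, -244.4, 23.2]
ee_rot: [0.0, 1.0, -0.001, 0.007]
contact_force: [-0.4, 0.1, 0.4]
gripper_width: 85.4
```

Run:
```python
from h import *
s=arm.read_state();print(s["position"],s["ee_rot"],s["contact_force"])
```

```text
[ 494.49775963 -244.41287838   23.22402655] [ 2.49238558e-04  9.99977848e-01 -1.36575914e-03  6.50963156e-03] [-0.35740873  0.14630497  0.40741804]
```

Call:
play_rows([
  [-1.5,2.4,-2],
  [0,0,0],
], turn=[0,0])

```text
clock: 3.55
position: [493.6, -242.1, 22.4]
ee_rot: [0.0, 1.0, -0.002, 0.008]
contact_force: [-0.2, 0.4, 0.4]
gripper_width: 85.6
```

Call:
play_rows([
  [0,0,0],
  [0,0,0],
  [0,0,0],
  [0,0,0],
  [0,0,0],
  [0,0,0],
  [0,0,0],
  [0,0,0],
], turn=[0,0,0,0,0,0,0,0], grip=-1)

```text
clock: 4.35
position: [494.6, -242.1, 24.1]
ee_rot: [-0.0, 1.0, -0.002, 0.009]
contact_force: [-0.9, 0.2, 0.7]
gripper_width: 45.7
```

Call:
play_rows([
  [0,0,15],
  [0,0,25],
  [0,0,25],
  [0,0,20],
  [0,0,10],
  [0,0,0],
], turn=[0,0,0,0,0,0])

```text
clock: 4.95
position: [491.6, -241.4, 119.5]
ee_rot: [0.0, 1.0, -0.001, 0.006]
contact_force: [0.5, 0.3, -1.3]
gripper_width: 45.7
```

Run:
```python
from h import *
s=arm.read_state();print(s["position"],s["ee_rot"],s["contact_force"],s["gripper_width"])
P=eyes.camera_params("wrist"); im,d=eyes.get_image("wrist"); w=cloud("wrist",d,P)
cv2.imwrite("pics/w2.png",im[...,::-1])
c,r=s["position"][:2],s["position"][2]
x,y,z=w[...,0],w[...,1],w[...,2]
print([round(a) for a in np.nanpercentile(w[170:330,200:440].reshape(-1,3),[5,50,95],axis=0).ravel()])
```

```text
[ 491.62862102 -241.36168957  119.46053785] [ 2.72969755e-04  9.99984248e-01 -8.88425937e-04  5.53539480e-03] [ 0.54088276  0.31462954 -1.34578971] 45.705736449600295
[388, -263, -1, 489, -235, 1, 590, -124, 178]
```

View pics/w2.png

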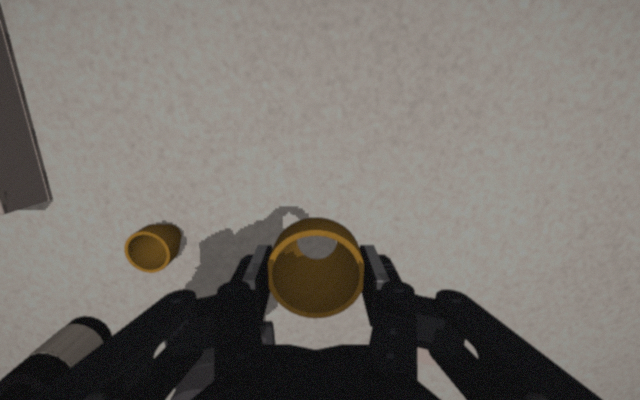

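The collar is held squarely with its mouth at (316,272). I'll go past the die so the wrist camera can see it, then come back over it.

Call:
play_rows([
  [0,5,20],
  [8,22,15],
  [10,28,15],
  [10,28,0],
  [10,28,0],
  [10,28,0],
  [10,28,0],
  [10,28,0],
  [10,28,0],
  [8,20,0],
  [5,10,0],
  [0,0,0],
], turn=[0,0,0,0,0,0,0,0,0,0,0,0])

```text
clock: 6.2
position: [574.4, 22.2, 150.0]
ee_rot: [0.004, 1.0, 0.0, -0.013]
contact_force: [-0.1, -0.2, -1.0]
gripper_width: 45.9
```

Run:
```python
from h import *
s=arm.read_state();print(s["position"],s["ee_rot"],s["contact_force"],s["gripper_width"])
P=eyes.camera_params("wrist"); im,d=eyes.get_image("wrist"); w=cloud("wrist",d,P)
cv2.imwrite("pics/w3.png",im[...,::-1])
t=s["position"]; x,y,z=w[...,0],w[...,1],w[...,2]
brass=(im[...,0].astype(int)-im[...,2]>40)
m=brass&(np.hypot(x-t[0],y-t[1])<35)&(z>t[2])
p=w[m]; print("held",len(p), np.percentile(p,[1,50,99],axis=0).round(1).tolist() if len(p) else 0)
if len(p):
    zt=np.percentile(p[:,2],97); 
    q=p[abs(p[:,2]-zt)<2]; print("rim",len(q),zt,circ(q),circ(q,24),cv2.minEnclosingCircle(q[:,:2].astype(np.float32)))
m=(abs(x-592)<45)&(abs(y+51)<45)&(z>60)&(z<90); p=w[m]
print("die",len(p),np.percentile(p,[1,50,99],axis=0).round(1).tolist())
zt=np.median(p[:,2]); q=p[abs(p[:,2]-zt)<2]
print(zt,cv2.minEnclosingCircle(q[:,:2].astype(np.float32)), np.percentile(q[:,2],[5,25,75,95]))
r=np.hypot(q[:,0]-592,q[:,1]+51); e=q[r>33.5]; print("outer",len(e),circ(e)); e=q[r<26]; print("inner",len(e),circ(e))
m=(abs(x-592)<75)&(abs(y+47)<75)&(z>8)&(z<16); print("base", np.percentile(w[m],[1,99],axis=0).round(1).tolist())
```

```text
[574.38413434  22.15930055 150.00488466] [ 3.66739579e-03  9.99911455e-01  1.60531811e-04 -1.27908892e-02] [-0.11733215 -0.20949866 -1.02560912] 45.929877319102744
held 4031 [[552.0, -1.2, 150.5], [573.6, 31.3, 164.5], [596.4, 44.9, 169.2]]
rim 1331 168.91168113981277 [574.2  22.3  22.3] [575.4  22.6  24. ] ((574.005126953125, 22.344850540161133), 24.235071182250977)
die 5875 [[556.4, -85.9, 60.6], [592.1, -54.1, 66.3], [626.2, -16.1, 67.9]]
66.25317625519386 ((591.4622192382812, -50.92356491088867), 37.06148147583008) [65.09648587 65.86764468 66.81382141 67.44529888]
outer 1408 [591.6 -50.9  35.2]
inner 1298 [591.6 -50.9  23.8]
base [[535.0, -105.2, 9.6], [650.1, 9.9, 15.6]]
```

View pics/w3.png

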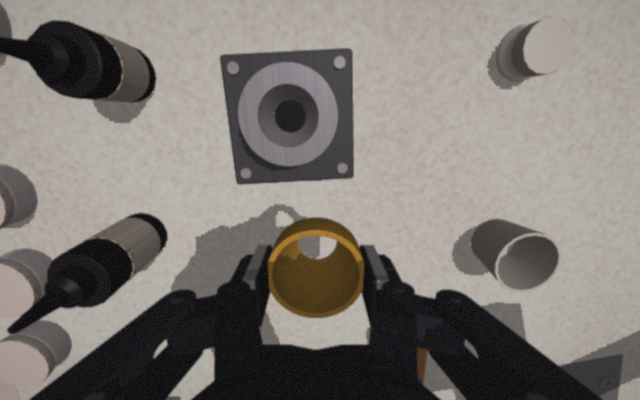

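The die's top face is at (287,115) in the wrist view. The outer-circle fit gives R=37.06 (37 stated), centre (591.5,-50.9), top at z≈66.5. The collar is centred under the tool. I'll move over the die.

Call:
play_rows([
  [2,-8,0],
  [2,-10,0],
  [2,-10,0],
  [2,-10,-2],
  [2,-10,-4],
  [2,-10,-5],
  [2,-6,-5],
  [1,-3,-5],
  [0,0,-3],
  [0,0,0],
  [0,0,0],
], turn=[0,0,0,0,0,0,0,0,0,0,0])

```text
clock: 7.35
position: [587.6, -57.0, 122.4]
ee_rot: [0.008, 1.0, -0.0, -0.015]
contact_force: [0.3, 0.8, -0.4]
gripper_width: 45.3
```

Call:
play_rows([
  [-15,3,0],
  [-15,3,0],
  [-10,0,0],
  [0,0,0],
  [0,0,0],
], turn=[0,0,0,0,0])

```text
clock: 7.85
position: [547.7, -49.0, 123.5]
ee_rot: [0.006, 1.0, -0.0, -0.013]
contact_force: [0.5, 0.2, -0.1]
gripper_width: 45.9
```

Call:
play_rows([
  [8,0,-1],
  [8,0,-1],
  [8,0,-1],
  [8,0,-1],
  [6,0,-1],
  [4,0,0],
  [0,0,0],
], turn=[0,0,0,0,0,0,0])

```text
clock: 8.55
position: [596.6, -49.2, 117.4]
ee_rot: [0.006, 1.0, -0.0, -0.012]
contact_force: [-0.1, 0.6, -1.2]
gripper_width: 45.9
```

```bash
cat >> h.py <<'E'
def rimfit(cam,cx,cy,zmin,zmax):
    s=arm.read_state(); P=eyes.camera_params(cam); im,d=eyes.get_image(cam); w=cloud(cam,d,P)
    brass=(im[...,0].astype(int)-im[...,2]>30)
    r=np.hypot(w[...,0]-cx,w[...,1]-cy)
    p=w[brass&(r<25.5)&(r>20.5)&(w[...,2]>zmin)&(w[...,2]<zmax)]
    zt=np.median(p[p[:,2]>np.percentile(p[:,2],70)][:,2]); p=p[abs(p[:,2]-zt)<2.5]
    A=np.c_[p[:,0]-cx,p[:,1]-cy,np.ones(len(p))]; k=np.ones(len(p),bool)
    for _ in range(6):
        c=np.linalg.lstsq(A[k],p[k,2],rcond=None)[0]; k=abs(A@c-p[:,2])<0.8
    print(cam,"tcp",s["position"].round(1),"F",s["contact_force"].round(2),"rot",s["ee_rot"].round(4),"n",k.sum(),"slope,z",c.round(4),"ctr",cv2.minEnclosingCircle(p[k][:,:2].astype(np.float32)))
    return im
E
python3 - <<'E'
from h import *
t=arm.read_state()["position"]
rimfit("wrist",t[0],t[1],t[2]+8,t[2]+26)
for c in ("side","top"): rimfit(c,t[0],t[1],t[2]+8,t[2]+26)
E
```

```text
wrist tcp [596.6 -49.2 117.4] F [-0.15  0.61 -1.22] rot [ 6.000e-03  9.999e-01 -3.000e-04 -1.250e-02] n 1418 slope,z [-4.13000e-02  6.00000e-04  1.34971e+02] ctr ((596.374755859375, -48.625), 24.280075073242188)
side tcp [596.2 -49.3 117.3] F [ 0.06 -0.42 -0.91] rot [ 6.000e-03  9.999e-01 -3.000e-04 -1.270e-02] n 17 slope,z [-1.760000e-02 -6.700000e-03  1.363152e+02] ctr ((596.1861572265625, -48.647705078125), 24.575679779052734)
top tcp [595.8 -49.3 117.4] F [ 0.01  0.32 -0.04] rot [ 6.000e-03  9.999e-01 -3.000e-04 -1.280e-02] n 5 slope,z [  0.6969   0.8367 158.7726] ctr ((587.2320556640625, -69.02381896972656), 4.764329433441162)
```

Call:
play_rows([
  [-2,-1.5,-5],
  [-1,-0.5,-8],
  [0,0,-8],
  [0,0,-6],
  [0,0,-4],
  [0,0,0],
  [0,0,0],
], turn=[0,0,0,0,0,0,0])

```text
clock: 9.4
position: [590.7, -51.5, 83.5]
ee_rot: [0.006, 1.0, -0.0, -0.014]
contact_force: [-0.5, 0.6, -0.2]
gripper_width: 45.7
```

Call:
play_rows([
  [1,0,-2],
  [1,0,-2],
  [0,0,-1.5],
  [0,0,-1],
  [0,0,0],
], turn=[0,0,0,0,0])

```text
clock: 9.9
position: [593.7, -51.4, 77.2]
ee_rot: [0.006, 1.0, -0.0, -0.013]
contact_force: [-0.3, -0.2, -1.4]
gripper_width: 45.3
```

Call:
play_rows([
  [-0.5,0,-1],
  [-0.3,0,-1],
  [0,0,-1],
  [0,0,-0.5],
  [0,0,0],
], turn=[0,0,0,0,0])

```text
clock: 10.4
position: [592.9, -51.3, 73.6]
ee_rot: [0.006, 1.0, -0.0, -0.012]
contact_force: [0.6, -0.6, -0.6]
gripper_width: 45.7
```

Call:
play_rows([
  [0,0,-1],
  [0,0,-0.7],
  [0,0,0],
], turn=[0,0,0])

```text
clock: 10.7
position: [592.8, -51.4, 71.7]
ee_rot: [0.006, 1.0, -0.0, -0.013]
contact_force: [-0.6, 0.7, -1.3]
gripper_width: 45.5
```

Call:
play_rows([
  [0,0,-0.6],
  [0,0,-0.4],
  [0,0,0],
], turn=[0,0,0])

```text
clock: 11.0
position: [592.8, -51.5, 71.1]
ee_rot: [0.006, 1.0, -0.0, -0.013]
contact_force: [-1.4, 0.1, 0.3]
gripper_width: 45.9
```

Call:
play_rows([
  [0,0,-0.5],
  [0,0,-0.3],
  [0,0,0],
], turn=[0,0,0])

```text
clock: 11.3
position: [593.4, -51.4, 71.0]
ee_rot: [0.006, 1.0, -0.0, -0.012]
contact_force: [-0.7, -0.4, 0.3]
gripper_width: 45.6
```

Call:
play_rows([
  [0,0,-0.8],
  [0,0,-0.8],
], turn=[0,0])

```text
clock: 11.5
position: [594.3, -51.4, 70.4]
ee_rot: [0.005, 1.0, -0.0, -0.011]
contact_force: [-0.4, 0.6, 4.3]
gripper_width: 45.5
```

Call:
play_rows([
  [0,0,-0.5],
  [0,0,-0.5],
], turn=[0,0])

```text
clock: 11.7
position: [595.4, -51.3, 70.4]
ee_rot: [0.005, 1.0, -0.0, -0.009]
contact_force: [-1.2, 0.2, 3.5]
gripper_width: 45.6
```

Call:
play_rows([
  [-0.7,0,-0.8],
  [-0.7,0,-0.8],
], turn=[0,0])

```text
clock: 11.9
position: [595.4, -51.3, 70.0]
ee_rot: [0.005, 1.0, -0.001, -0.007]
contact_force: [0.0, -0.4, 6.3]
gripper_width: 45.7
```

Good: Fz is about 6 N. I'll hold that.

Call:
play_rows([
  [-0.5,0,-0.7],
  [-0.5,0,-0.6],
  [-0.5,0,-0.6],
], turn=[0,0,0])

```text
clock: 12.2
position: [595.6, -51.3, 70.0]
ee_rot: [0.004, 1.0, -0.001, -0.005]
contact_force: [-0.9, 0.4, 5.8]
gripper_width: 45.7
```

Run:
```python
from h import *
t=arm.read_state()["position"]
im=rimfit("wrist",t[0],t[1],t[2]+8,t[2]+26)
im=rimfit("side",t[0],t[1],t[2]+8,t[2]+26)
cv2.imwrite("pics/s4.png",cv2.resize(im[150:290,240:430],None,fx=3,fy=3)[...,::-1])
```

```text
wrist tcp [595.6 -51.3  70. ] F [-0.92  0.35  5.79] rot [ 4.3e-03  1.0e+00 -6.0e-04 -5.1e-03] n 1352 slope,z [-2.67000e-02 -1.20000e-03  8.77155e+01] ctr ((595.2025756835938, -50.74177551269531), 24.26361083984375)
side tcp [595.7 -51.3  70. ] F [-0.13  0.3   5.24] rot [ 4.3e-03  1.0e+00 -6.0e-04 -5.1e-03] n 11 slope,z [-2.53000e-02  4.21000e-02  8.84179e+01] ctr ((599.4129028320312, -48.32542419433594), 23.187509536743164)
```

Call:
play_rows([
  [-0.5,0,-0.7],
  [-0.5,0,-0.6],
  [-0.5,0,-0.6],
], turn=[0,0,0])

```text
clock: 12.6
position: [595.8, -51.3, 69.9]
ee_rot: [0.004, 1.0, -0.001, -0.003]
contact_force: [-0.4, -0.9, 5.1]
gripper_width: 46.0
```

Call:
play_rows([
  [-0.5,0,-0.7],
  [-0.5,0,-0.6],
  [0,0,0],
  [0,0,0],
], turn=[0,0,0,0])

```text
clock: 13.0
position: [596.0, -51.3, 70.1]
ee_rot: [0.004, 1.0, -0.001, -0.001]
contact_force: [-0.4, -0.3, 2.6]
gripper_width: 45.7
```

Call:
play_rows([
  [0,0,0],
  [0,0,0],
  [0,0,0],
  [0,0,0],
  [0,0,0],
  [0,0,0],
  [0,0,0],
], turn=[0,0,0,0,0,0,0], grip=1)

```text
clock: 13.7
position: [593.6, -51.4, 66.8]
ee_rot: [0.004, 1.0, -0.001, -0.004]
contact_force: [0.1, -0.5, 0.2]
gripper_width: 85.5
```

Call:
play_rows([
  [0,0,10],
  [0,0,20],
  [0,0,25],
  [0,0,25],
  [0,10,15],
  [0,20,0],
  [0,25,0],
  [0,10,0],
  [0,0,0],
  [0,0,0],
], turn=[0,0,0,0,0,0,0,0,0,0])

```text
clock: 14.7
position: [594.0, 14.5, 173.2]
ee_rot: [0.005, 1.0, -0.0, -0.001]
contact_force: [-0.3, 0.0, -0.5]
gripper_width: 85.5
```

Run:
```python
from h import *
im=rimfit("wrist",594.7,-51,80,95)
cv2.imwrite("pics/w5.png",im[...,::-1])
```

```text
wrist tcp [594.   14.5 173.2] F [-0.32  0.01 -0.5 ] rot [ 4.7e-03  1.0e+00 -3.0e-04 -8.0e-04] n 608 slope,z [ 4.00000e-04 -1.00000e-03  8.81948e+01] ctr ((594.77197265625, -50.665367126464844), 23.95301628112793)
```

View pics/w5.png

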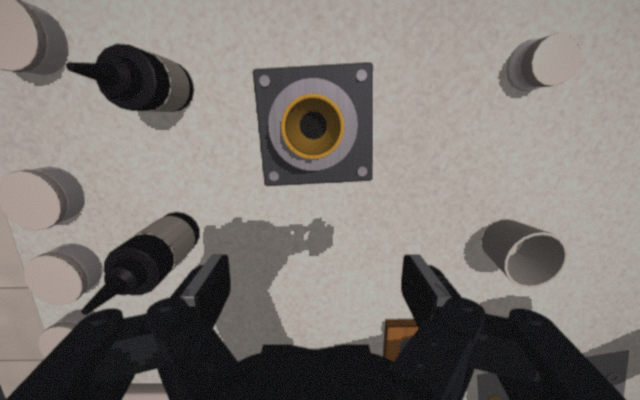

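The collar is seated level in the die at (313,126) in the view. Rim slope is under 0.001, centre (594.8,-50.7), foot z≈46.2. On to the punch.

Call:
play_rows([
  [-6,12,0],
  [-10,24,0],
  [-12,28,0],
  [-12,28,0],
  [-12,28,0],
  [-12,28,0],
  [-12,28,0],
  [-12,28,0],
  [-12,28,0],
  [-10,22,0],
  [-6,10,0],
  [0,0,0],
], turn=[0,0,0,0,0,0,0,0,0,0,0,0])

```text
clock: 15.95
position: [467.7, 284.0, 170.5]
ee_rot: [0.01, 1.0, -0.002, -0.004]
contact_force: [0.8, 0.2, 0.8]
gripper_width: 85.2
```

```bash
cat > pm.py <<'E'
from h import *
s=arm.read_state();print(s["position"],s["ee_rot"],s["contact_force"],s["gripper_width"])
P=eyes.camera_params("wrist"); im,d=eyes.get_image("wrist"); w=cloud("wrist",d,P)
x,y,z=w[...,0],w[...,1],w[...,2]
for n,(a,b),lo,hi in (("punch",(474,225),95,106),("psmall",(474,305),80,92)):
    m=(abs(x-a)<30)&(abs(y-b)<30)&(z>lo)&(z<hi); p=w[m]; print(n,len(p))
    if len(p)>20:
        zt=np.percentile(p[:,2],70); q=p[abs(p[:,2]-zt)<2]; print(zt.round(1),cv2.minEnclosingCircle(q[:,:2].astype(np.float32)),np.median(q,0).round(1))
cv2.imwrite("pics/w6.png",im[...,::-1])
E
python3 pm.py
```

```text
[467.74633453 283.97992663 170.53505622] [ 0.0103971   0.99993677 -0.00191681 -0.00383161] [0.7945642  0.23639178 0.75893718] 85.21860997176388
punch 1172
99.1 ((473.0379943847656, 225.38491821289062), 13.511861801147461) [472.9 225.5  98.9]
psmall 306
84.6 ((472.4253234863281, 305.3492736816406), 8.26556396484375) [472.9 304.6  84.4]
```

View pics/w6.png

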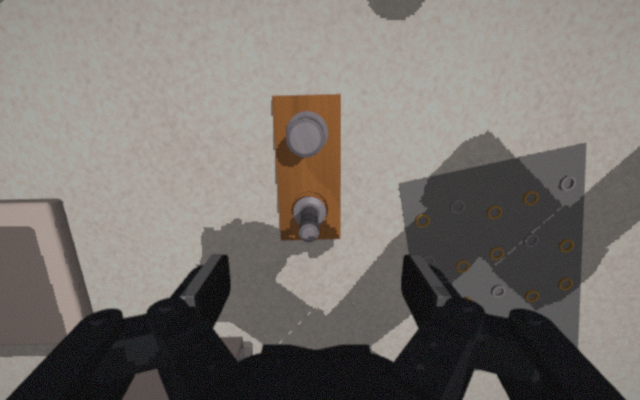

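The large punch is at (306,135) and the fit gives (473.0,225.4), top z=99.1, so its foot is at z=7 as stated.

Call:
play_rows([
  [1,-8,0],
  [1,-15,0],
  [1,-15,0],
  [1,-10,0],
  [0.5,-5,0],
  [0,0,0],
  [0,0,-5],
  [0,0,-10],
  [0,0,-10],
  [0,0,-5],
  [0,0,0],
], turn=[0,0,0,0,0,0,0,0,0,0,0])

```text
clock: 17.1
position: [473.4, 220.7, 137.0]
ee_rot: [0.014, 1.0, -0.003, -0.005]
contact_force: [-0.7, -0.2, 0.7]
gripper_width: 85.4
```

Call:
play_rows([
  [0,3,-10],
  [0,1,-15],
  [0,0,-18],
  [0,0,-15],
  [0,0,-10],
  [0,0,-3],
  [0,0,0],
], turn=[0.014,0.01,0,0,0,0,0])

```text
clock: 17.8
position: [473.8, 227.1, 61.3]
ee_rot: [-0.001, 1.0, -0.003, -0.004]
contact_force: [0.7, -0.7, 0.1]
gripper_width: 85.3
```

Call:
play_rows([
  [-0.5,-1.5,-4],
  [-0.2,0,-3],
  [0,0,0],
], turn=[0,0,0])

```text
clock: 18.1
position: [473.9, 226.3, 55.1]
ee_rot: [-0.001, 1.0, -0.002, -0.003]
contact_force: [-0.2, -0.5, -0.1]
gripper_width: 85.1
```

Call:
play_rows([
  [-0.9,-1,-2],
  [0,0,0],
  [0,0,0],
  [0,0,0],
  [0,0,0],
  [0,0,0],
  [0,0,0],
  [0,0,0],
  [0,0,0],
  [0,0,0],
], turn=[0,0,0,0,0,0,0,0,0,0], grip=-1)

```text
clock: 19.1
position: [473.7, 225.7, 54.1]
ee_rot: [-0.001, 1.0, -0.001, -0.002]
contact_force: [0.4, 0.1, 1.0]
gripper_width: 26.5
```

Call:
play_rows([
  [0,0,8],
  [0,0,20],
  [0,0,25],
  [0,0,25],
  [0,0,25],
  [0,0,15],
  [0,0,0],
  [0,0,0],
], turn=[0,0,0,0,0,0,0,0])

```text
clock: 19.9
position: [465.6, 220.6, 170.9]
ee_rot: [0.001, 1.0, -0.005, -0.011]
contact_force: [-0.7, -0.2, -4.6]
gripper_width: 26.7
```

Call:
play_rows([
  [6,-12,0],
  [10,-24,0],
  [11,-26,0],
  [11,-26,0],
  [11,-26,0],
  [11,-26,0],
  [11,-26,0],
  [11,-26,0],
  [10,-20,0],
  [6,-10,0],
  [0,0,0],
  [0,0,0],
], turn=[0,0,0,0,0,0,0,0,0,0,0,0])

```text
clock: 21.1
position: [556.6, -18.6, 152.4]
ee_rot: [0.003, 1.0, -0.01, -0.029]
contact_force: [-0.1, 0.4, -4.5]
gripper_width: 26.5
```

```bash
cat > pv.py <<'E'
from h import *
s=arm.read_state();t=s["position"]; print(t,s["ee_rot"].round(4),s["contact_force"],s["gripper_width"])
P=eyes.camera_params("wrist"); im,d=eyes.get_image("wrist"); w=cloud("wrist",d,P)
x,y,z=w[...,0],w[...,1],w[...,2]
m=(np.hypot(x-t[0],y-t[1])<20)&(z>t[2]+36)&(z<t[2]+54); p=w[m]; print("punch top",len(p))
if len(p)>20:
    zt=np.median(p[:,2]); q=p[abs(p[:,2]-zt)<2]; print((zt-t[2]).round(1),np.array(cv2.minEnclosingCircle(q[:,:2].astype(np.float32))[0])-t[:2])
    A=np.c_[q[:,:2]-t[:2],np.ones(len(q))]; print("slope",np.linalg.lstsq(A,q[:,2],rcond=None)[0].round(3))
v=(abs(x-594.8)<24)&(abs(y+50.7)<24)&(z>84)&(z<91); p=w[v]; print("collar rim",len(p), np.percentile(p,[1,50,99],axis=0).round(1).tolist() if len(p) else 0)
cv2.imwrite("pics/w7.png",im[...,::-1])
E
python3 pv.py
```

```text
[556.58874255 -18.61400849 152.42416805] [ 0.0031  0.9995 -0.0105 -0.0285] [-0.11726003  0.41474917 -4.45175946] 26.537168789569822
punch top 4568
44.2 [ 0.10901135 -0.69641632]
slope [-2.50000e-02  1.90000e-02  1.96884e+02]
collar rim 979 [[571.6, -74.3, 84.2], [596.4, -51.1, 88.0], [618.1, -27.7, 89.7]]
```

View pics/w7.png

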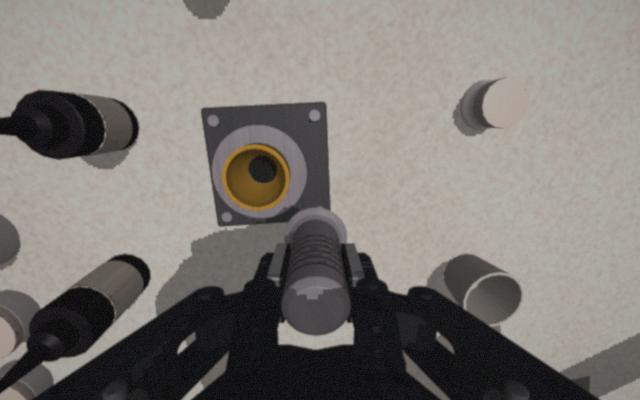

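The held punch's foot shows at (317,228) and the collar mouth at (257,176). The tool tilt (about 0.06) has grown under the payload, and upward contact force drove it back before. I'll go over the collar in few rows.

Call:
play_rows([
  [8,-6,3],
  [12,-10,3],
  [12,-10,2],
  [6,-4,2],
], turn=[0,0,0,0])

```text
clock: 21.55
position: [595.5, -46.4, 163.4]
ee_rot: [-0.001, 1.0, -0.011, -0.029]
contact_force: [-0.7, 0.0, -4.4]
gripper_width: 26.4
```

```bash
python3 pv.py
```

```text
[595.50904336 -46.44844001 163.37875748] [-6.000e-04  9.995e-01 -1.050e-02 -2.870e-02] [-0.68542699  0.01013162 -4.37822301] 26.37932745289353
punch top 4566
44.2 [ 0.10405478 -0.66846138]
slope [-2.50000e-02  2.00000e-02  2.07816e+02]
collar rim 489 [[571.3, -74.5, 84.2], [598.4, -64.5, 88.0], [618.1, -39.3, 89.5]]
```

Call:
play_rows([
  [0,-2,-8],
  [0,-1,-10],
  [0,0,-8],
  [0,0,-3],
  [0,0,1],
], turn=[0,0,0,0,0])

```text
clock: 22.1
position: [594.1, -48.5, 131.9]
ee_rot: [-0.001, 0.999, -0.01, -0.03]
contact_force: [-0.5, -1.1, -4.4]
gripper_width: 26.3
```

Run:
```python
from h import *
s=arm.read_state(); print(s["position"],s["ee_rot"].round(4),s["contact_force"])
im,_=eyes.get_image("wrist"); im2,_=eyes.get_image("side")
a=cv2.resize(im[150:330,220:420],(600,540)) ; b=cv2.resize(im2[130:260,260:370],(200,236))
a[:236,:200]=b
cv2.imwrite("pics/w8.png",a[...,::-1])
```

```text
[594.14916892 -48.46076486 131.94372949] [-0.0012  0.9995 -0.0104 -0.03  ] [-0.48429674 -1.09152326 -4.41410214]
```

View pics/w8.png

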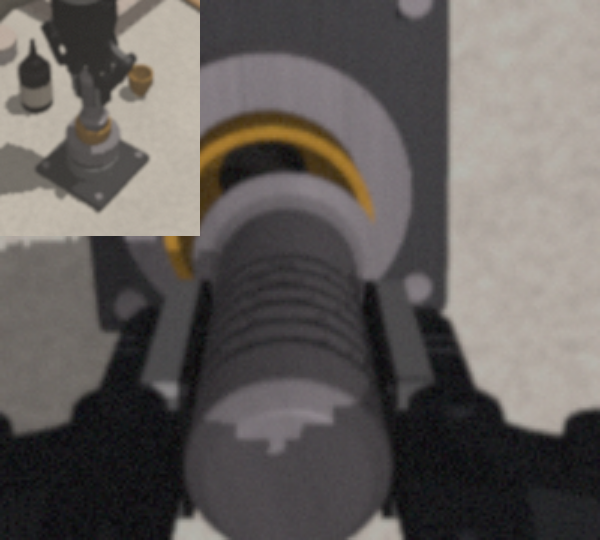

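The wrist view shows the punch flange (centre about column 289) right of the collar's centre (about 272), so it needs roughly +3 mm in x. This agrees with tilt × lever arm. I'll correct that and continue down.

Call:
play_rows([
  [2,-0.7,-2],
  [1.5,-0.5,-4],
  [0.5,0,-3],
  [0,0,1],
], turn=[0,0,0,0])

```text
clock: 22.6
position: [600.0, -49.6, 125.4]
ee_rot: [-0.001, 1.0, -0.01, -0.028]
contact_force: [-0.1, 0.2, -4.8]
gripper_width: 26.6
```

Call:
play_rows([
  [-1.5,-0.2,-2],
  [-0.5,0,-2],
  [0,0,0.5],
], turn=[0,0,0])

```text
clock: 22.9
position: [597.9, -49.9, 121.7]
ee_rot: [-0.001, 1.0, -0.01, -0.028]
contact_force: [-0.1, -0.1, -4.9]
gripper_width: 26.7
```

Call:
play_rows([
  [-0.5,-0.2,-2],
  [0,0,-2],
  [0,0,-1],
  [0,0,0.5],
], turn=[0,0,0,0])

```text
clock: 23.3
position: [597.3, -50.1, 116.9]
ee_rot: [-0.001, 1.0, -0.01, -0.028]
contact_force: [0.0, 0.1, -4.5]
gripper_width: 26.5
```

Call:
play_rows([
  [0,0,-1.5],
  [0,0,-1.5],
  [0,0,0],
], turn=[0,0,0])

```text
clock: 23.6
position: [597.5, -50.1, 113.8]
ee_rot: [-0.001, 1.0, -0.01, -0.027]
contact_force: [-0.8, 0.9, -4.9]
gripper_width: 26.9
```

Call:
play_rows([
  [0,0,-1.5],
  [0,0,-1.5],
  [0,0,-1],
  [0,0,0],
], turn=[0,0,0,0])

```text
clock: 24.0
position: [597.5, -50.1, 109.4]
ee_rot: [-0.001, 1.0, -0.01, -0.027]
contact_force: [-0.4, 0.1, -4.2]
gripper_width: 26.3
```

Call:
play_rows([
  [0,0,-1.5],
  [0,0,-1.5],
  [0,0,-1],
  [0,0,0],
], turn=[0,0,0,0])

```text
clock: 24.4
position: [597.6, -50.1, 105.1]
ee_rot: [-0.001, 1.0, -0.01, -0.027]
contact_force: [0.4, -0.0, -4.3]
gripper_width: 26.9
```

Call:
play_rows([
  [0,0,-1.5],
  [0,0,-1],
  [0,0,-0.5],
  [0,0,0],
], turn=[0,0,0,0])

```text
clock: 24.8
position: [597.6, -50.1, 101.8]
ee_rot: [-0.001, 1.0, -0.01, -0.027]
contact_force: [-1.1, 0.1, -5.0]
gripper_width: 27.0
```

Call:
play_rows([
  [0,0,-1.2],
  [0,0,-1],
  [0,0,-0.5],
  [0,0,0],
], turn=[0,0,0,0])

```text
clock: 25.2
position: [597.7, -50.1, 98.9]
ee_rot: [-0.001, 1.0, -0.01, -0.027]
contact_force: [-0.9, 0.6, -4.7]
gripper_width: 26.6
```

Call:
play_rows([
  [0,0,-0.8],
  [0,0,-0.5],
  [0,0,0],
], turn=[0,0,0])

```text
clock: 25.5
position: [597.4, -50.2, 97.6]
ee_rot: [-0.001, 1.0, -0.01, -0.028]
contact_force: [-0.9, -0.1, -5.1]
gripper_width: 27.0
```

Call:
play_rows([
  [0,0,-0.6],
  [0,0,-0.6],
  [0,0,-0.3],
], turn=[0,0,0])

```text
clock: 25.8
position: [597.6, -50.2, 96.5]
ee_rot: [-0.002, 1.0, -0.01, -0.027]
contact_force: [-0.1, 0.2, -2.5]
gripper_width: 26.7
```

Call:
play_rows([
  [-0.2,0,-0.8],
  [-0.2,0,-0.8],
  [-0.3,0,-0.8],
], turn=[0,0,0])

```text
clock: 26.1
position: [598.4, -50.2, 95.9]
ee_rot: [-0.002, 1.0, -0.011, -0.025]
contact_force: [-0.5, 0.7, -0.0]
gripper_width: 26.5
```

Call:
play_rows([
  [-0.3,0,-0.8],
  [-0.3,0,-0.8],
  [-0.3,0,-0.8],
  [-0.3,0,-0.8],
], turn=[0,0,0,0])

```text
clock: 26.5
position: [599.5, -50.2, 95.3]
ee_rot: [-0.003, 1.0, -0.011, -0.022]
contact_force: [-0.3, 0.2, 3.0]
gripper_width: 26.6
```

Call:
play_rows([
  [-0.9,0,-0.7],
  [-0.9,0,-0.7],
  [-0.9,0,-0.7],
], turn=[0,0,0])

```text
clock: 26.8
position: [599.2, -50.1, 95.1]
ee_rot: [-0.003, 1.0, -0.011, -0.019]
contact_force: [1.1, 0.7, 3.8]
gripper_width: 26.9
```

Call:
play_rows([
  [-1.1,0,-0.7],
  [-1.1,0,-0.7],
  [-1.1,0,-0.7],
  [-1.1,0,-0.7],
], turn=[0,0,0,0])

```text
clock: 27.2
position: [597.4, -50.2, 94.8]
ee_rot: [-0.004, 1.0, -0.011, -0.015]
contact_force: [0.3, 0.1, 5.4]
gripper_width: 26.8
```

```bash
python3 - <<'E'
from h import *
t=arm.read_state()["position"]
im=rimfit("wrist",t[0]-1.5,t[1]-0.5,80,94)
cv2.imwrite("pics/w9.png",cv2.resize(im[150:330,220:420],(600,540))[...,::-1])
E
python3 pv.py
```

```text
wrist tcp [597.4 -50.2  94.8] F [0.26 0.09 5.38] rot [-0.0037  0.9998 -0.0111 -0.0151] n 510 slope,z [-1.02000e-02  1.36000e-02  8.73251e+01] ctr ((596.0843505859375, -51.84187698364258), 23.68264389038086)
[597.26283653 -50.16748143  94.80643868] [-0.0036  0.9998 -0.0111 -0.0151] [ 0.72241475 -1.13358221  4.73997488] 26.265192228497177
punch top 4610
44.3 [-0.067463   -1.22328471]
slope [-1.30000e-02  1.90000e-02  1.39326e+02]
collar rim 882 [[572.8, -74.3, 84.2], [596.1, -65.3, 87.0], [617.9, -52.4, 90.6]]
```

View pics/w9.png

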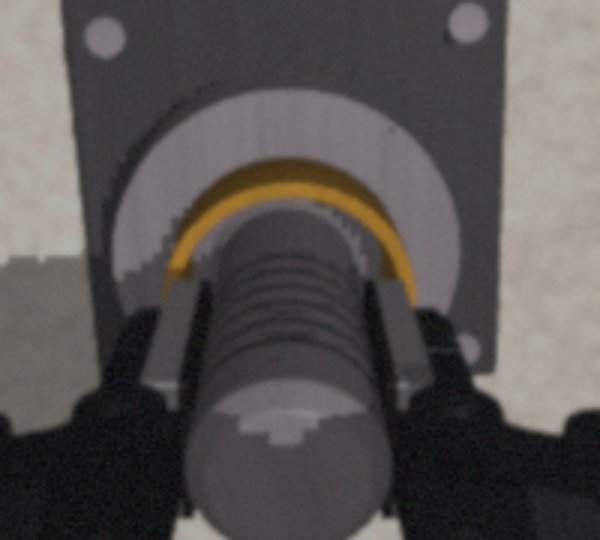

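The punch shoulder sits evenly inside the collar mouth (arc at about (290,190)). The collar rim is level and the tilt is shrinking. Now I'll raise the load.

Call:
play_rows([
  [-0.8,0,-1.4],
  [-0.8,0,-1.4],
], turn=[0,0])

```text
clock: 27.5
position: [597.2, -50.2, 94.3]
ee_rot: [-0.004, 1.0, -0.011, -0.013]
contact_force: [-0.9, 0.6, 9.0]
gripper_width: 26.8
```

Call:
play_rows([
  [-1.2,0,-1.6],
  [-1.2,0,-1.6],
], turn=[0,0])

```text
clock: 27.7
position: [597.0, -50.2, 94.2]
ee_rot: [-0.005, 1.0, -0.012, -0.01]
contact_force: [-0.9, -1.1, 9.6]
gripper_width: 26.4
```

Call:
play_rows([
  [-1.4,0,-2],
  [-1.4,0,-2],
], turn=[0,0])

```text
clock: 27.9
position: [596.7, -50.2, 94.0]
ee_rot: [-0.005, 1.0, -0.012, -0.007]
contact_force: [-0.2, 0.9, 10.7]
gripper_width: 26.6
```

Call:
play_rows([
  [-1.4,0,-2.3],
  [-1.4,0,-2.3],
], turn=[0,0])

```text
clock: 28.1
position: [596.7, -50.2, 93.8]
ee_rot: [-0.006, 1.0, -0.012, -0.003]
contact_force: [-1.0, 0.8, 11.9]
gripper_width: 26.4
```

Call:
play_rows([
  [-1.5,0,-2.4],
  [-1.5,0,-2.4],
  [-1.5,0,-2.4],
], turn=[0,0,0])

```text
clock: 28.4
position: [596.7, -50.1, 93.8]
ee_rot: [-0.008, 1.0, -0.013, 0.004]
contact_force: [-0.6, 0.4, 12.0]
gripper_width: 26.6
```

Call:
play_rows([
  [-1.5,0,-2.5],
  [-1.5,0,-2.5],
  [-1.5,0,-2.5],
], turn=[0,0,0])

```text
clock: 28.7
position: [596.7, -50.1, 93.7]
ee_rot: [-0.009, 1.0, -0.014, 0.01]
contact_force: [0.2, -0.0, 12.9]
gripper_width: 26.4
```

Call:
play_rows([
  [-1.5,0,-2.5],
  [-1.5,0,-2.5],
  [-1.5,0,-2.5],
], turn=[0,0,0])

```text
clock: 29.0
position: [596.7, -50.0, 93.7]
ee_rot: [-0.01, 1.0, -0.014, 0.016]
contact_force: [-0.5, 0.2, 13.0]
gripper_width: 26.6
```

Call:
play_rows([
  [-1.5,0,-2.4],
  [-1.5,0,-2.4],
  [0,0,-1],
  [0,0,0],
], turn=[0,0,0,0])

```text
clock: 29.4
position: [597.0, -49.9, 95.0]
ee_rot: [-0.011, 1.0, -0.015, 0.021]
contact_force: [0.6, 1.1, 1.9]
gripper_width: 26.7
```

```bash
python3 - <<'E'
from h import *
t=arm.read_state()["position"]
im=rimfit("wrist",t[0]-1,t[1]-1,80,94)
E
python3 pv.py
```

```text
wrist tcp [597.  -49.9  95. ] F [0.62 1.09 1.85] rot [-0.0109  0.9996 -0.0147  0.0211] n 451 slope,z [ 2.1800e-02 -2.1100e-02  8.7193e+01] ctr ((597.425048828125, -52.96113586425781), 23.523418426513672)
[596.933275   -49.91985233  94.84095096] [-0.0109  0.9996 -0.0147  0.021 ] [0.58977169 0.02845945 3.98243207] 26.764923564597403
punch top 4645
44.3 [-0.45170762 -1.05165951]
slope [1.80000e-02 2.10000e-02 1.39363e+02]
collar rim 865 [[574.6, -74.1, 84.2], [596.8, -65.9, 87.3], [618.4, -54.7, 90.5]]
```

Call:
play_rows([
  [0,0,0.3],
  [0,0,0],
  [0,0,0],
  [0,0,0],
  [0,0,0],
  [0,0,0],
  [0,0,0],
  [0,0,0],
], turn=[0,0,0,0,0,0,0,0], grip=1)

```text
clock: 30.3
position: [592.9, -50.3, 90.2]
ee_rot: [-0.01, 1.0, -0.015, 0.016]
contact_force: [-0.2, -0.7, 0.9]
gripper_width: 85.5
```

Call:
play_rows([
  [0,0,8],
  [0,0,15],
  [0,0,25],
  [0,0,25],
  [0,0,25],
  [0,0,15],
  [0,10,10],
  [0,25,0],
  [0,25,0],
  [0,15,0],
  [0,0,0],
  [0,0,0],
], turn=[0,0,0,0,0,0,0,0,0,0,0,0])

```text
clock: 31.5
position: [591.7, 28.7, 223.5]
ee_rot: [-0.01, 1.0, -0.015, 0.017]
contact_force: [-0.4, -0.3, 0.1]
gripper_width: 85.7
```

```bash
cat > fin.py <<'E'
from h import *
im=rimfit("wrist",596,-51,80,94)
cv2.imwrite("pics/w10.png",im[...,::-1])
P=eyes.camera_params("wrist"); im,d=eyes.get_image("wrist"); w=cloud("wrist",d,P)
x,y,z=w[...,0],w[...,1],w[...,2]
p=w[(abs(x-596)<22)&(abs(y+51)<22)&(z>132)&(z<150)]
zt=np.median(p[:,2]); q=p[abs(p[:,2]-zt)<2]
print("punch top",len(q),zt,cv2.minEnclosingCircle(q[:,:2].astype(np.float32)),np.linalg.lstsq(np.c_[q[:,:2]-q[:,:2].mean(0),np.ones(len(q))],q[:,2],rcond=None)[0].round(3))
E
python3 fin.py
```

```text
wrist tcp [591.7  28.7 223.5] F [-0.4  -0.34  0.08] rot [-0.0102  0.9997 -0.0146  0.0173] n 347 slope,z [ 3.70000e-03 -3.90000e-03  8.76176e+01] ctr ((597.3998413085938, -50.74726867675781), 23.920751571655273)
punch top 1024 139.8128825126845 ((597.3163452148438, -50.51686477661133), 13.778361320495605) [ 4.00000e-03 -3.00000e-03  1.39811e+02]
```

View pics/w10.png

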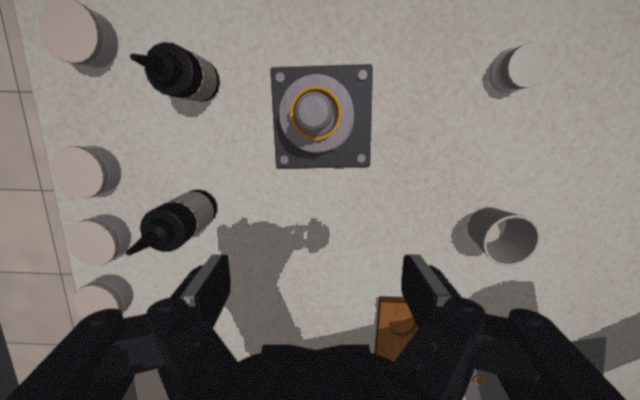

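Punch and collar are concentric at (316,112) in the view and both level. The offset between them is 0.2 mm and the punch foot is about 2.2 mm above the collar's foot. I'm handing in.

```bash
python3 -c "
from bench import arm
print(arm.job_done(), arm.read_state()['clock'])"
```

```text
the job is handed in; nothing more can be done
the job is handed in; nothing more can be done
```

The collar is bedded in the die, the larger punch stands in it, and I handed the job in at about 32 s of the 69 s limit. No verdict was reported.

- **Collar:** I pushed it in with about 5–6 N on the force reading for roughly 0.7 s. The highest reading was 6.3 N, plus about 1 N of collar weight. After release its rim was level to under 0.001 rad, and its foot was at z ≈ 46 mm.
- **Punch:** I leaned on it with 12–13 N for about 1 s. The highest reading was 13.0 N, with the punch weight of about 4.5 N on top. Then I let go and backed off.
- **Last look (wrist camera):** The collar and punch were both level to about 0.005 rad and 0.2 mm off each other's centres. The punch foot was about 2.2 mm above the collar's foot; 2.7 mm is nominal, and the difference is within depth noise. The die had slid a little, leaving the collar about 6 mm from the stand's centre (limit 10 mm). The fingers were open and clear.

**What did not go cleanly:**
- **Tilt:** The tool drifted in tilt under load. It reached about 0.06 rad with the punch hanging and about 0.04 rad, the other way, at the end of the lean. The collar was tilted about 0.027 rad mid-push, and its rim read about 0.03 rad as the lean was unloaded. I did not measure the punch's own tilt during the full lean.
- **Pad and bystanders:** I could not read the die pad directly, so the loads come from the wrist force, sampled at the end of each move. I saw no bystander disturbed in the pictures but did not measure them again.

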